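Lock the pump on the overhaul fixture

ROBOT

A 7-joint arm with a two-finger parallel gripper is mounted at the origin on the work surface. World frame = base frame: x ahead of the robot, y to its left, z up, the work surface at z = 0. Lengths are in m, angles in rad, forces in N, time in s.
With the tool pointing down it reaches from about 0.425 to 0.875 m from the base axis. Payload 4.7 kg.
Tool frame: the origin (TCP) lies between the finger pads; the fingertips stand 17 mm ahead of it and the grasp point (between the pads) lies 2 mm behind it (arm.tip_reach is the distance from the TCP to the fingertips, in m); z points along the fingers, y is the line along which they close (so a half turn about z gives the same grasp; the last joint's range is limited). The gripper opens to 85 mm and grips with 20 to 120 N. Pads are 22 mm wide; open, the fingers measure 114 mm over their backs; the gripper's body (76 mm by 85 mm) begins 54 mm behind the grasp point. The pads swing forward as they close: fully open they stand 13 mm farther back than shut.
Start: joints at [1.338, 0.321, -0.07, 1.45, 0.023, 1.371, -0.057], TCP at [0.159, -0.63, 0.248] pointing down, gripper open.
Joint ranges: [-2.86, 2.86], [-0.3, 2.09], [-1.38, 1.24], [0.06, 2.45], [-1.56, 4.7], [0.09, 2.05], [-2.69, 2.69]. Speed limits (rad/s): [2.57, 2.57, 3.14, 3.14, 3.14, 3.14, 3.14].

INTERFACE

Orientations are given as a 3x3 rotation matrix whose columns are the frame's x, y, z axes.
In Python, from rig import arm, imaging gives the robot as it stands.
- The arm moves only by the tool drive_tool, never from a script. Its argument "commands" is a list of rows, each a list of 7 numbers: the shift along the world's x, y, z each as a share of 4 cm, from -1 to 1, then the turn, a rotation vector about the world's x, y, z each as a share of 180 degrees, from -1 to 1, then the closure, from 0 (fully open) to 1 (shut). A call has 1 to 5 rows; each row shifts and turns the commanded pose from where the row before left it; what a row does not reach is not made up. A row lasts 1/10 s, in which the tool goes at most 50 mm and 8.59 degrees, less where a joint would pass 70% of its speed; a pose out of reach is approached as far as the arm can. A call with a number of a shift or a turn outside -1 to 1 is refused whole. A call with a gripper value outside its range is refused whole. The fingers move at their own pace and stop on an object; "force" is the grip in N (left out, the last holds). Time passes only in rows, so rows that do not move let the fingers close. It gives the time, the measured TCP pose, the force, the opening and the grip force at its end, in the units of the state.
- arm.sense(): the state, without advancing time (a new reading comes with each control period).
- imaging.grab_frame(name): name is "scene" or "top" or "wrist"; returns the picture (420x560x3 uint8, blue, green, red); there is no depth.
- imaging.calibration(name): a dict with "K" (3x3 intrinsics, pixels), "dist" ([k1, k2, p1, p2, k3] as OpenCV has them; the pictures are not rectified), "position" and "rotation" of the camera in the world. Camera axes: x right, y down, z forward; pixel columns grow to the right and rows downward; lengths in m; the calibration is good to about 2 mm. A picture is of the moment at which its call begins: read the wrist's pose just before it. calibration takes no time and is no camera call; for the wrist camera it gives the pose at the moment of the call.
- arm.finish_job(): hands the job in; it is judged then, once.
The state is a dict: "time": time; "joints": joint angles; "dq": joint speeds; "effort": joint torques, N m; "tcp_pos": TCP position; "tool_rot": TCP orientation; "ft_force": force on the tool from outside, world axes, zero at the start; "ft_torque": the same for the moment, N m; "gripper_width": finger opening in m; "gripper_force": force on a finger pad.
Only numpy, scipy, OpenCV 4.12 (cv2) and the standard library are available. Lean on these libraries where they do the work, as an engineer would, in place of code of your own. Each camera call takes 0.05 s, during which the arm holds its last target. There are 200 camera calls.

TASK

The gear pump on the leaning overhaul fixture has to be locked in its working position. Swing the pump's plate round (it has a hand knob) until the hole in its ear lines up with the holes in the fixture's fork, then take the large lock pin from the wooden stand and push it through fork and ear until its collar sits flat on the fork; leave it there. Leave the other two tools in the stand, the cylinder liner and the piston standing where they are.

Things in the scene. Friction and masses are not known exactly. Their poses are not given: they have to be found in the camera images.
- pivot (a point): Centre of the round steel swivel plate's top face on the grey overhaul fixture, 165 mm above the bench; frame fixed to the fixture. z axis: the swivel axis, up and out of the plate, leaning 35 degrees from vertical towards this frame's -x (downhill). The plate is 148 mm across, 12 mm thick; the fixture's cast base (foot 210 x 150 mm) is bolted to the bench.
- pump_shaft (a point): Top end of the 18 mm shaft of the gear pump bolted on the plate, on the swivel axis, 106 mm above the plate's top; turns with the plate. The pump's body and cover, 76 x 70 mm, reach 70 mm above the plate; its flange is 118 x 76 mm, 12 mm thick, the long side square to the line from ear to knob.
- swivel (a joint): Angle of the swivel plate (rad), positive anticlockwise seen from above along the pivot's z axis; 0 when the ear's hole is exactly in line with the fork's holes. Travel -0.4 to 1.6. The plate is stiff: it takes about 0.55 N m (6 N at the knob) to turn and stays where it is left.
- turn_knob (a point): Middle of the round black hand knob that stands on the plate's rim across from the ear, 95 mm from the swivel axis and parallel to it; knob 23 to 25 mm thick, from 16 to 70 mm above the plate's top; this point is 45 mm above the plate's top. It is fixed to the plate and turns with it; z axis as the pivot's.
- ear_hole (a point): Centre of the hole in the plate's ear (52 x 50 mm, 12 mm thick), at the ear's top face, 95 mm from the swivel axis, on the side away from the knob. Hole 18 mm, through. Turns with the plate.
- fork_hole (a point): Centre of the hole in the fork's upper cheek, at its top face, 95 mm from the swivel axis, downhill, 12 mm above the plate's top; fixed. z axis points out of the hole along the swivel axis, x axis up the slope to the pivot. Fork: two cheeks 54 (x) x 56 x 10 mm thick joined at the outer end, a 16 mm gap between them for the ear, 18 mm holes through both; clear below for the pin.
- lock_pin: Large plain steel lock pin, 117 mm long: shank 16 mm thick, 70 mm long, its last 14 mm tapering to 7 mm; collar 30 mm across, 6 mm thick; round grip 22 mm across, from 6 to 47 mm above the collar's underside. Origin: centre of the collar's underside; z axis from tip to grip. At the start upright, collar on the stand's top, shank in its hole. 0.17 to 0.34 kg.
- stand: Wooden block 75 x 180 x 80 mm high, fixed to the bench, with three 19 mm holes 74 mm deep in a row along its y axis, at y = -50, 0 and 50 mm. Origin at the centre of its underside. Lock pin, small pin and drift stand in the holes in any order.
- small_pin: Smaller steel pin of the same form standing in the stand: shank 12 mm, collar 24 mm, grip 16 mm across, top 30 mm above the stand's top. Origin at the centre of its collar's underside. To be left alone.
- drift: Plain dark steel drift rod, 17 mm thick, standing in the stand, its top 48 mm above the stand's top. Origin 74 mm above its lower end, level with the stand's top. To be left alone.
- liner: Loose dark steel cylinder liner, a tube 92 mm across (102 mm at its top flange), 150 mm tall, standing upright. Origin at the centre of its underside. To be left alone.
- piston: Loose aluminium piston 84 mm across, 78 mm tall, standing on its crown. Origin at the centre of its underside. To be left alone.
Mind the look-alikes: they are no part of the job. What is shaped like the lock_pin but yellow is not meant.

How it is judged:
On the way, in this order (a step that is already met when the one before it is completed fails the run):
1. the plate is swung round until the ear's hole lines up with the fork's (value of joint swivel between -0.06 and 0.06 rad), for 0.2 s.
2. the lock pin is through fork and ear with its collar on the fork (z of lock_pin in the frame of fork_hole between -0.003 and 0.003 m and distance between lock_pin and fork_hole below 0.005 m and angle between the z axis of lock_pin and the z axis of fork_hole, either way round below 0.08 rad), for 0.2 s.
At the end, for the whole second after the job is handed in: Plate within 0.05 rad of its locked position; lock pin through fork and ear, collar underside within 3 mm of the fork's top face, centred within 5 mm, in line within 0.08 rad, at rest, released; small pin, drift, liner and piston stand within 15 mm of where they stood (all of step 2 and value of joint swivel between -0.05 and 0.05 rad and linear speed of lock_pin below 0.02 m/s); the robot touches nothing.
It fails at once if the small pin or the drift is pulled up, tipped or shifted by more than 15 mm (distance of any of small_pin, drift from where it was at the start of the episode above 0.015 m).
It fails at once if the liner or the piston is moved by more than 15 mm or tipped over (distance of any of liner, piston from where it was at the start of the episode above 0.015 m or angle between any of liner, piston's own z axis and vertical above 0.3 rad).
It also fails if it takes over 51 s, if anything falls off the work surface, if the arm or the gripper's body presses on something with over 40 N, if the wrist force passes 120 N, or if a joint passes its speed limit or range.

## Working session

There is one attempt and no reset: what is moved stays moved. The work goes in short steps, Python scripts to look and compute and a tool call to move; the robot and the scene stay as the last step left them, time stands still between calls to the robot, and variables do not carry over. Pictures are saved under pics/ and viewed, at most 10 in all, crops included, and the job is handed in when it is done.

Besides the shell and the picture viewer there is one more tool, called after "Request:" as name(argument=value, ...), one argument or row to a line, values as JSON. drive_tool: Moves the arm, as the interface text tells. Shift numbers are shares of 4 cm and turn numbers shares of 180 degrees, none past 1 either way. Its arguments: {"type":"object","properties":{"commands":{"type":"array","items":{"type":"array","items":{"type":"number"}}},"force":{"type":"number"}},"required":["commands"]}

```bash
ls; mkdir -p pics
python3 - <<'E'
from rig import arm, imaging
import cv2,numpy as np
s=arm.sense();print({k:np.round(v,3).tolist() for k,v in s.items() if k in('time','tcp_pos','tool_rot','gripper_width')})
for n in("scene","top","wrist"):
    c=imaging.calibration(n);print(n,np.round(c["K"],1).tolist(),np.round(c["dist"],3),np.round(c["position"],4),np.round(c["rotation"],4).tolist())
    cv2.imwrite(f"pics/{n}0.png",imaging.grab_frame(n))
E
```

```text
pics
{'time': 0.0, 'tcp_pos': [0.159, -0.63, 0.247], 'tool_rot': [[0.97, 0.244, -0.001], [0.244, -0.97, 0.002], [-0.0, -0.002, -1.0]], 'gripper_width': 0.085}
scene [[540.8, 0.0, 274.6], [0.0, 540.8, 208.9], [0.0, 0.0, 1.0]] [-0.037  0.     0.     0.     0.   ] [ 1.1553 -0.7638  0.9847] [[0.7384, 0.4592, -0.4938], [0.674, -0.4798, 0.5617], [0.021, -0.7476, -0.6638]]
top [[383.4, 0.0, 283.3], [0.0, 383.4, 208.6], [0.0, 0.0, 1.0]] [-0.055  0.     0.     0.     0.   ] [ 0.3324 -0.0639  1.1634] [[0.0419, -0.9766, 0.2111], [-0.9991, -0.0408, 0.0098], [-0.001, -0.2113, -0.9774]]
wrist [[358.2, 0.0, 279.5], [0.0, 358.2, 210.3], [0.0, 0.0, 1.0]] [-0.086  0.     0.     0.     0.   ] [ 0.2339 -0.6116  0.3735] [[0.2438, -0.9239, -0.295], [-0.9698, -0.2326, -0.0731], [-0.0011, 0.3039, -0.9527]]
```

View pics/scene0.png

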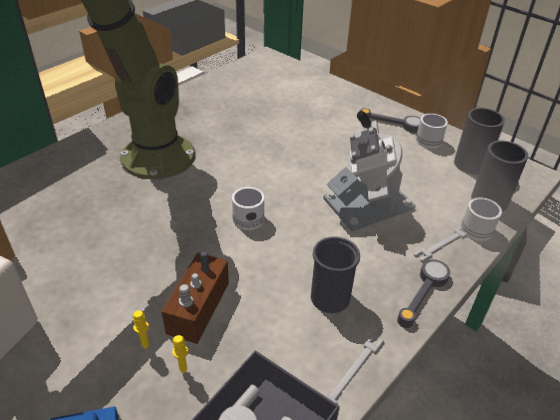

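View pics/top0.png

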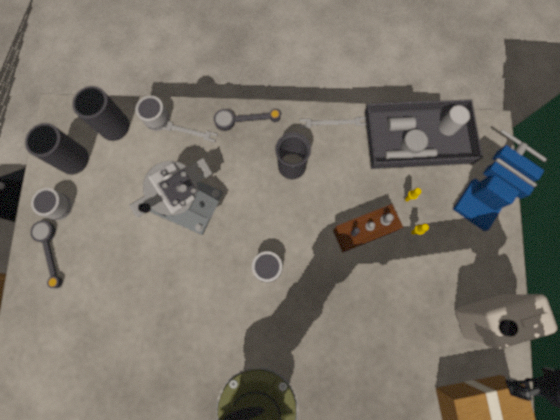

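The scene picture shows the stand at about (197,297): dark drift (205,262), then two steel pins (195,281) and (185,293). Two yellow look-alikes stand at (140,325) and (180,350). The fixture is at (370,175), with its black knob at about (364,118). In the top view, the fixture is at (178,197), the knob at (144,208), and the stand at (368,228) with tools at (355,232), (370,225) and (388,217). I'll enlarge both areas.

Run:
```python
import cv2,numpy as np
s=cv2.imread("pics/scene0.png");t=cv2.imread("pics/top0.png")
def c(i,x,y,w,h,k):return cv2.resize(i[y:y+h,x:x+w],None,fx=k,fy=k,interpolation=cv2.INTER_CUBIC)
cv2.imwrite("pics/fix.png",np.hstack([c(s,320,100,100,140,4),c(t,125,150,100,140,4)]))
cv2.imwrite("pics/stand.png",np.hstack([c(s,155,240,80,110,5),c(t,330,190,80,110,5)]))
```

```text
(no output)
```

View pics/fix.png

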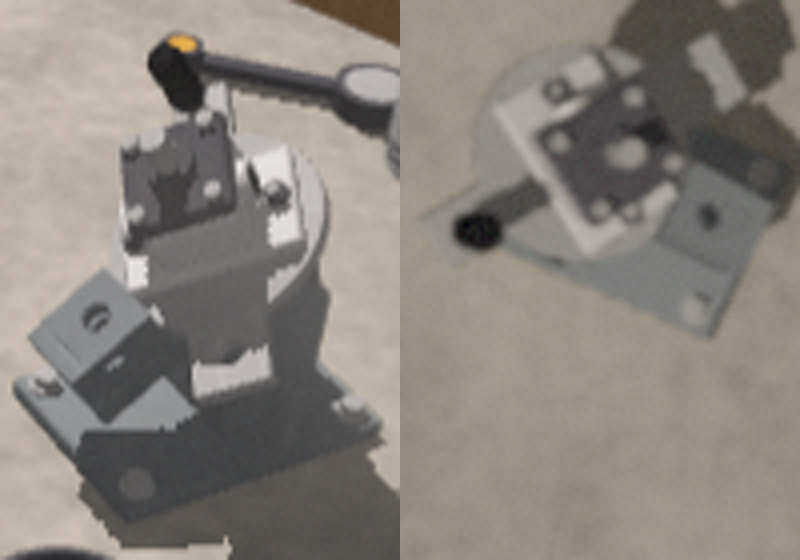

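View pics/stand.png

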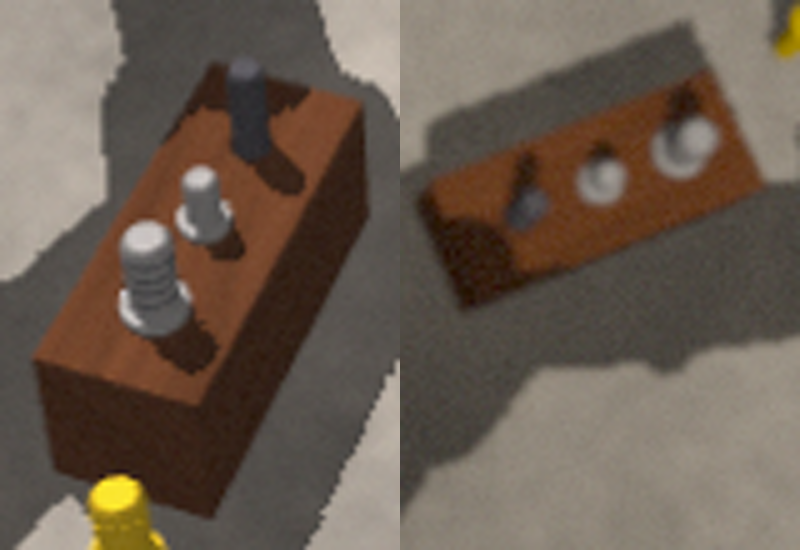

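Pin candidates: the steel pin with the big collar and ridged grip is at scene (185,293) and top (388,218). The small steel pin is at scene (195,281), and the yellow ones at scene (140,325) and (180,350). The crop confirms that the lock pin is the one at the end of the stand: it's steel, the thickest, and its collar is the widest. In the crops, the fork hole is at scene (344,179) and top (202,204). The knob top is at top (144,207), and the ear is at top (204,167). The plate therefore needs a clockwise swing of roughly 60–70°.

```bash
cat > h.py <<'E'
from rig import arm, imaging
import cv2,numpy as np
from scipy.spatial.transform import Rotation as R
def ray(n,uv,c=None):
    c=c or imaging.calibration(n)
    p=cv2.undistortPoints(np.array([[uv]],float),np.array(c["K"]),np.array(c["dist"]))[0,0]
    d=np.array(c["rotation"])@[*p,1.];return np.array(c["position"]),d/np.linalg.norm(d)
def plane(n,uv,z,c=None):
    o,d=ray(n,uv,c);return o+d*(z-o[2])/d[2]
def tri(r):
    A=sum(np.eye(3)-np.outer(d,d) for o,d in r);b=sum((np.eye(3)-np.outer(d,d))@o for o,d in r)
    p=np.linalg.solve(A,b);return p,[round(float(np.linalg.norm(np.cross(p-o,d)))*1e3,1) for o,d in r]
def proj(n,P,c=None):
    c=c or imaging.calibration(n);Rm=np.array(c["rotation"]);
    return cv2.projectPoints(np.atleast_2d(P).astype(float),cv2.Rodrigues(Rm.T)[0],-Rm.T@np.array(c["position"]),np.array(c["K"]),np.array(c["dist"]))[0][:,0]
E
cat > a.py <<'E'
from h import *
np.set_printoptions(precision=4,suppress=True)
S=lambda x,y:((x+.5)/4-.5+320,(y+.5)/4-.5+100)
T=lambda x,y:((x-400+.5)/4-.5+125,(y+.5)/4-.5+150)
S2=lambda x,y:((x+.5)/5-.5+155,(y+.5)/5-.5+240)
T2=lambda x,y:((x-400+.5)/5-.5+330,(y+.5)/5-.5+190)
print("pin collar tri",tri([ray("scene",S2(155,304)),ray("top",T2(682,152))]), plane("scene",S2(155,304),.083),plane("top",T2(682,152),.083))
print("pin top tri",tri([ray("scene",S2(150,236)),ray("top",T2(700,137))]), plane("scene",S2(150,236),.127),plane("top",T2(700,137),.127))
for c in((420,185),(463,310),(765,183),(708,70)):print("stand",plane("top",T2(*c),.08))
for c in((35,358),(200,405),(365,100)):print("standS",plane("scene",S2(*c),.08))
f=tri([ray("scene",S(97,318)),ray("top",T(709,216))]);print("fork hole",f,plane("scene",S(97,318),.1203),plane("top",T(709,216),.1203))
print("shaft",tri([ray("scene",S(172,165)),ray("top",T(628,152))]))
for a,b in(((500,235),(712,338)),((712,338),(790,190))):
    d=plane("top",T(*b),.015)-plane("top",T(*a),.015);print("foot edge",d,np.degrees(np.arctan2(d[1],d[0])))
E
python3 a.py
```

```text
pin collar tri (array([ 0.5452, -0.3472,  0.0859]), [2.0, 2.0]) [ 0.5445 -0.3444  0.083 ] [ 0.5445 -0.3495  0.083 ]
pin top tri (array([ 0.5457, -0.3457,  0.1289]), [2.3, 2.3]) [ 0.5459 -0.3432  0.127 ] [ 0.5447 -0.348   0.127 ]
stand [ 0.5197 -0.1992  0.08  ]
stand [ 0.449  -0.2247  0.08  ]
stand [ 0.5289 -0.3982  0.08  ]
stand [ 0.5943 -0.3663  0.08  ]
standS [ 0.5282 -0.3958  0.08  ]
standS [ 0.5956 -0.3647  0.08  ]
standS [ 0.522  -0.2004  0.08  ]
fork hole (array([0.5631, 0.1755, 0.1206]), [1.0, 1.0]) [0.5634 0.1769 0.1203] [0.5624 0.1748 0.1203]
shaft (array([0.5798, 0.2072, 0.2309]), [3.3, 3.3])
foot edge [-0.0727 -0.1714 -0.    ] -112.99495931399325
foot edge [ 0.1176 -0.0505  0.    ] -23.253632724584662
```

```bash
cat >> h.py <<'E'
FH=np.array([.5629,.1755,.1203]);hd=np.radians(-113.1)
dn=np.array([np.cos(hd),np.sin(hd),0])
t=np.radians(35);PX=-dn*np.cos(t)+np.array([0,0,np.sin(t)]);PZ=dn*np.sin(t)+np.array([0,0,np.cos(t)]);PY=np.cross(PZ,PX)
PV=FH+.095*PX-.012*PZ
def cyl(r,th,h):return PV+r*(np.cos(th)*PX+np.sin(th)*PY)+h*PZ
E
python3 - <<'E'
from h import *
np.set_printoptions(precision=3,suppress=True)
print("pivot",PV,PX,PY,PZ)
iS=lambda p:((p-[320,100]+.5)*4-.5);iT=lambda p:((p-[125,150]+.5)*4-.5+[400,0])
print("shaft",iS(proj("scene",PV+.106*PZ)),iT(proj("top",PV+.106*PZ)))
for d in(0,20,40,50,60,70,80):
    a=np.radians(d);print(d,"knobtop",iS(proj("scene",cyl(.095,a,.07))),iT(proj("top",cyl(.095,a,.07))),"ear",iT(proj("top",cyl(-.095,a,0))))
i=cv2.imread("pics/top0.png");m=(i.max(2)<45).astype(np.uint8);m[:, :125]=0;m[:,165:]=0;m[:190]=0;m[225:]=0
print("knob blob top",iT(np.array([cv2.moments(m)[k]/cv2.moments(m)['m00'] for k in('m10','m01')])),m.sum())
i=cv2.imread("pics/scene0.png");m=(i.max(2)<45).astype(np.uint8);m[:,:350]=0;m[:,374:]=0;m[:108]=0;m[130:]=0
ys,xs=np.nonzero(m);print("knob scene",iS(np.array([xs.mean(),ys.mean()])),xs.min(),xs.max(),ys.min(),ys.max())
E
```

```text
pivot [0.596 0.253 0.165] [0.321 0.753 0.574] [-0.92   0.392 -0.   ] [-0.225 -0.528  0.819]
shaft [[151.812 139.78 ]] [[629.849 151.288]]
0 knobtop [[293.776  71.501]] [[479.133  73.718]] ear [[702.438 214.274]]
20 knobtop [[257.502  51.777]] [[461.147 124.658]] ear [[717.195 170.122]]
40 knobtop [[212.613  46.871]] [[462.43  178.872]] ear [[716.642 123.464]]
50 knobtop [[188.624  50.01 ]] [[470.317 204.862]] ear [[710.557 100.741]]
60 knobtop [[164.511  56.697]] [[482.668 228.914]] ear [[700.743  79.246]]
70 knobtop [[140.93   66.693]] [[499.004 250.239]] ear [[687.421  59.583]]
80 knobtop [[118.505  79.687]] [[518.711 268.176]] ear [[670.907  42.326]]
knob blob top [478.37  230.428] 69
knob scene [176.845  78.845] 357 369 112 126
```

Shaft and fork agree with the model: the predicted shaft pixel is within 2 px and the foot edges give a -113° downhill heading. The knob fits swivel ≈ 59°. Next I plan the approach above the knob.

```bash
cat >> h.py <<'E'
def toolrot(y,z):
    y=y/np.linalg.norm(y);return np.column_stack([np.cross(y,z),y,z])
def tang(th):return -np.sin(th)*PX+np.cos(th)*PY
def go(p,Rt,n=None,p0=None,R0=None):
    s=arm.sense();p0=np.array(s["tcp_pos"]) if p0 is None else p0;R0=np.array(s["tool_rot"]) if R0 is None else R0
    d=(np.array(p)-p0)/.04;r=R.from_matrix(Rt@R0.T).as_rotvec()/np.pi
    m=n or int(np.ceil(max(np.abs(d).max(),np.linalg.norm(d)*.8,np.linalg.norm(r)/.0477)))
    print(m,"rows of",np.round(d/m,4).tolist(),np.round(r/m,5).tolist(),"total",np.round(d,2),np.round(r,4))
E
python3 - <<'E'
from h import *
a=np.radians(59);Rt=toolrot(-tang(a),-PZ);A=cyl(.095,a,.14);print("A",A,"knob48",cyl(.095,a,.048))
W=np.array([.42,-.36,.42]);go(W,Rt,14);go(A,Rt,None,W,Rt)
E
```

```text
A [0.50544991 0.24836353 0.30770552] knob48 [0.52615316 0.29690162 0.23234354]
14 rows of [0.4667, 0.4821, 0.3081] [0.0031, -0.01602, 0.04275] total [6.53 6.75 4.31] [ 0.0434 -0.2243  0.5985]
16 rows of [0.1335, 0.9506, -0.1755] [0.0, 0.0, 0.0] total [ 2.14 15.21 -2.81] [0. 0. 0.]
```

Request:
drive_tool(
  commands=[
    [0.43, 0.45, 0.3, 0.0014, -0.0072, 0.0193, 0],
    [0.43, 0.45, 0.3, 0.0014, -0.0072, 0.0193, 0],
    [0.43, 0.45, 0.3, 0.0014, -0.0072, 0.0193, 0],
    [0.43, 0.45, 0.3, 0.0014, -0.0072, 0.0193, 0],
    [0.43, 0.45, 0.3, 0.0014, -0.0072, 0.0193, 0],
  ],
  force=30,
)

```text
time: 0.65
tcp_pos: [0.2453, -0.5394, 0.3085]
tool_rot: [[0.845, 0.524, 0.108], [0.523, -0.852, 0.039], [0.113, 0.023, -0.993]]
ft_force: [0.0, 1.4, 0.4]
gripper_width: 0.0854
gripper_force: 0.0
```

Request:
drive_tool(
  commands=[
    [0.43, 0.45, 0.3, 0.0014, -0.0072, 0.0193, 0],
    [0.43, 0.45, 0.3, 0.0014, -0.0072, 0.0193, 0],
    [0.43, 0.45, 0.3, 0.0014, -0.0072, 0.0193, 0],
    [0.43, 0.45, 0.3, 0.0014, -0.0072, 0.0193, 0],
    [0.43, 0.45, 0.3, 0.0014, -0.0072, 0.0193, 0],
  ],
)

```text
time: 1.15
tcp_pos: [0.3314, -0.4493, 0.3687]
tool_rot: [[0.632, 0.749, 0.198], [0.745, -0.658, 0.108], [0.211, 0.079, -0.974]]
ft_force: [0.1, 1.1, 0.1]
gripper_width: 0.0856
gripper_force: 0.0
```

Request:
drive_tool(
  commands=[
    [0.43, 0.45, 0.3, 0.0014, -0.0072, 0.0193, 0],
    [0.43, 0.45, 0.3, 0.0014, -0.0072, 0.0193, 0],
    [0.43, 0.45, 0.3, 0.0014, -0.0072, 0.0193, 0],
    [0.43, 0.45, 0.3, 0.0014, -0.0072, 0.0193, 0],
    [0.43, 0.45, 0.3, 0.0014, -0.0072, 0.0193, 0],
  ],
)

```text
time: 1.65
tcp_pos: [0.4181, -0.3588, 0.4294]
tool_rot: [[0.351, 0.899, 0.261], [0.891, -0.407, 0.2], [0.286, 0.163, -0.944]]
ft_force: [0.7, 0.8, 0.1]
gripper_width: 0.0854
gripper_force: 0.0
```

Request:
drive_tool(
  commands=[
    [0.13, 0.9, 0, 0.0014, -0.0072, 0.0193, 0],
    [0.13, 0.9, 0, 0.0014, -0.0072, 0.0193, 0],
    [0.13, 0.9, 0, 0.0014, -0.0072, 0.0193, 0],
    [0.13, 0.9, 0, 0.0014, -0.0072, 0.0193, 0],
    [0.13, 0.9, 0, 0.0014, -0.0072, 0.0193, 0],
  ],
)

```text
time: 2.15
tcp_pos: [0.4434, -0.178, 0.4288]
tool_rot: [[0.036, 0.956, 0.29], [0.944, -0.128, 0.305], [0.328, 0.263, -0.907]]
ft_force: [-0.1, -0.2, 0.7]
gripper_width: 0.085
gripper_force: 0.0
```

Request:
drive_tool(
  commands=[
    [0.13, 0.9, 0, 0.0014, -0.0072, 0.0193, 0],
    [0.13, 0.9, 0, 0.0014, -0.0072, 0.0193, 0],
    [0.13, 0.9, 0, 0.0014, -0.0072, 0.0193, 0],
    [0.13, 0.9, 0, 0.0014, -0.0072, 0.0193, 0],
    [0.13, 0.9, 0, 0.0014, -0.0072, 0.0193, 0],
  ],
)

```text
time: 2.65
tcp_pos: [0.469, 0.0022, 0.4289]
tool_rot: [[-0.284, 0.917, 0.281], [0.899, 0.152, 0.412], [0.335, 0.37, -0.867]]
ft_force: [0.3, 0.8, 0.9]
gripper_width: 0.0854
gripper_force: 0.0
```

Request:
drive_tool(
  commands=[
    [0.13, 0.88, 0, 0.0014, -0.0072, 0.0193, 0],
    [0.13, 0.88, 0, 0.0014, -0.0072, 0.0193, 0],
    [0.13, 0.88, -0.4, 0.0014, -0.0072, 0.0193, 0],
    [0.13, 0.88, -0.6, 0.0014, -0.0072, 0.0193, 0],
    [0.13, 0.88, -0.6, 0.0014, -0.0072, 0.0193, 0],
  ],
)

```text
time: 3.15
tcp_pos: [0.4947, 0.1783, 0.3644]
tool_rot: [[-0.574, 0.783, 0.238], [0.76, 0.403, 0.509], [0.303, 0.473, -0.827]]
ft_force: [0.8, 0.4, -0.1]
gripper_width: 0.0851
gripper_force: 0.0
```

Request:
drive_tool(
  commands=[
    [0.13, 0.88, -0.7, 0.0014, -0.0072, 0.0193, 0],
    [0.13, 0.88, -0.73, 0, 0, 0, 0],
    [0, 0, 0, 0, 0, 0, 0],
  ],
)

```text
time: 3.45
tcp_pos: [0.501, 0.2526, 0.3039]
tool_rot: [[-0.628, 0.748, 0.214], [0.718, 0.451, 0.53], [0.3, 0.487, -0.821]]
ft_force: [-1.0, 0.6, 0.1]
gripper_width: 0.0853
gripper_force: 0.0
```

Run:
```python
from h import *
a=np.radians(59);Rt=toolrot(-tang(a),-PZ);s=arm.sense();print(np.round(s["joints"],2),np.round(s["tcp_pos"],4))
go(cyl(.095,a,.048),Rt,5)
c=imaging.calibration("wrist");i=imaging.grab_frame("wrist");cv2.imwrite("pics/w1.png",i)
print(proj("wrist",[cyl(.095,a,.07),FH,PV+.106*PZ,cyl(-.095,a,0)],c))
```

```text
[ 0.71 -0.17 -0.84  1.93 -0.74  1.1   0.77] [0.501  0.2526 0.3039]
5 rows of [0.1259, 0.2217, -0.358] [-0.0, -0.00043, -0.00065] total [ 0.63  1.11 -1.79] [-0.     -0.0021 -0.0033]
[[286.41156907 245.52374142]
 [191.06684365 370.3062717 ]
 [285.1733488  419.89678911]
 [283.53233341 401.31491728]]
```

View pics/w1.png

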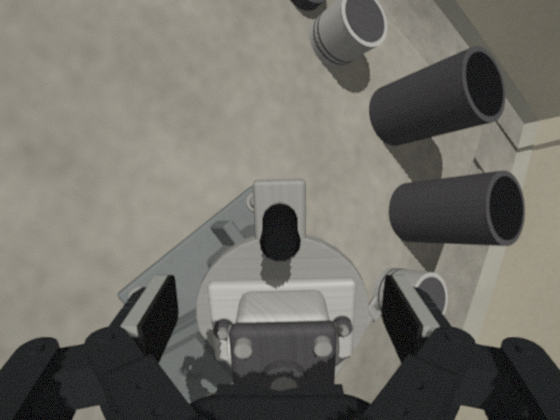

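The wrist picture shows the knob between the fingers, its top end at about (280,240). I predicted (286,245) for 59°, so I'll check which angle fits and plan the descent.

Run:
```python
from h import *
c=imaging.calibration("wrist");i=cv2.imread("pics/w1.png")
m=(i.max(2)<40).astype(np.uint8);n,l,st,ce=cv2.connectedComponentsWithStats(m)
for k in range(1,n):
    if st[k][4]>300:print(st[k],ce[k])
for d in(57,59,61):
    a=np.radians(d);print(d,proj("wrist",[cyl(.095,a,h) for h in(.016,.043,.07)],c).round(1).tolist())
for d in(57,59,61):
    a=np.radians(d);go(cyl(.095,a,.048),toolrot(-tang(a),-PZ),5)
```

```text
[ 467   52   36   64 1678] [483.97258641  83.5738975 ]
[ 378  105  108   40 1332] [432.22822823 126.08633634]
[ 490  177   32   63 1568] [505.72512755 207.72959184]
[ 260  205   40   56 1740] [279.51666667 232.77528736]
[399 232  99  12 527] [450.07210626 238.21821632]
[    0   276   560   144 22357] [285.47689762 375.29113924]
57 [[288.3, 211.6], [289.0, 224.1], [289.9, 239.6]]
59 [[283.8, 211.6], [284.0, 224.0], [284.3, 239.5]]
61 [[279.2, 211.6], [278.9, 224.0], [278.6, 239.5]]
5 rows of [0.1295, 0.2423, -0.3589] [0.00052, 0.00093, -0.00222] total [ 0.65  1.21 -1.79] [ 0.0026  0.0046 -0.0111]
5 rows of [0.1169, 0.2352, -0.367] [3e-05, -0.00025, -0.0004] total [ 0.58  1.18 -1.84] [ 0.0002 -0.0012 -0.002 ]
5 rows of [0.1046, 0.2276, -0.3752] [-0.00046, -0.00142, 0.00142] total [ 0.52  1.14 -1.88] [-0.0023 -0.0071  0.0071]
```

Request:
drive_tool(
  commands=[
    [0.11, 0.23, -0.374, -0.0004, -0.001, 0.001, 0],
    [0.11, 0.23, -0.374, -0.0004, -0.001, 0.001, 0],
    [0.11, 0.23, -0.374, -0.0004, -0.001, 0.001, 0],
    [0.11, 0.23, -0.374, -0.0004, -0.001, 0.001, 0],
    [0.11, 0.23, -0.374, -0.0004, -0.001, 0.001, 0],
  ],
)

```text
time: 4.0
tcp_pos: [0.5286, 0.2917, 0.2331]
tool_rot: [[-0.637, 0.735, 0.232], [0.718, 0.457, 0.524], [0.279, 0.501, -0.819]]
ft_force: [0.2, -0.9, 0.7]
gripper_width: 0.0851
gripper_force: 0.0
```

Request:
drive_tool(
  commands=[
    [0, 0, 0, 0, 0, 0, 0.5],
    [0, 0, 0, 0, 0, 0, 0.8],
    [0, 0, 0, 0, 0, 0, 0.8],
    [0, 0, 0, 0, 0, 0, 0.8],
    [0, 0, 0, 0, 0, 0, 0.8],
  ],
  force=30,
)

```text
time: 4.5
tcp_pos: [0.527, 0.2909, 0.2327]
tool_rot: [[-0.637, 0.736, 0.229], [0.718, 0.459, 0.523], [0.28, 0.498, -0.821]]
ft_force: [-4.9, -3.8, 4.8]
gripper_width: 0.0233
gripper_force: 29.0
```

Run:
```python
from h import *
s=arm.sense();p=np.array(s["tcp_pos"]);print(p,np.round(s["joints"],2),s["gripper_width"],s["gripper_force"],s["ft_force"])
d=p-PV;q=np.array([d@PX,d@PY,d@PZ]);print("cyl r,th,h",np.hypot(q[0],q[1]),np.degrees(np.arctan2(q[1],q[0])),q[2])
```

```text
[0.52699679 0.29092906 0.23273915] [ 0.66  0.01 -0.96  1.97 -0.61  0.84  0.7 ] 0.02325816503874104 28.995104390423876 [-4.85214066 -3.77918175  4.77897173]
cyl r,th,h 0.09028346559663263 60.157604167903266 0.051285273291892815
```

```bash
cat >> h.py <<'E'
def arc(tot,n):
    s=arm.sense();p=np.array(s["tcp_pos"])-PV
    print("turn",np.round(PZ*tot/n/180,4))
    q=[R.from_rotvec(PZ*np.radians(tot*k/n)).apply(p) for k in range(n+1)]
    for r in np.diff(q,axis=0)/.04:print(np.round(r,3).tolist())
def where():
    s=arm.sense();d=np.array(s["tcp_pos"])-PV;q=np.array([d@PX,d@PY,d@PZ])
    print("r,th,h",np.hypot(q[0],q[1]).round(4),np.degrees(np.arctan2(q[1],q[0])).round(2),q[2].round(4),"joints",np.round(s["joints"],2),"w",round(s["gripper_width"],4),s["ft_force"],"t",s["time"])
E
python3 -c "
from h import *
arc(-60.2,12)"
```

```text
turn [ 0.0063  0.0147 -0.0228]
[0.151, 0.084, 0.096]
[0.161, 0.071, 0.09]
[0.169, 0.058, 0.084]
[0.177, 0.044, 0.077]
[0.183, 0.029, 0.069]
[0.187, 0.015, 0.061]
[0.19, 0.0, 0.052]
[0.192, -0.015, 0.043]
[0.192, -0.029, 0.034]
[0.191, -0.043, 0.025]
[0.188, -0.057, 0.015]
[0.184, -0.071, 0.005]
```

Request:
drive_tool(
  commands=[
    [0.15, 0.085, 0.096, 0.0063, 0.0147, -0.0228, 0.8],
    [0.16, 0.07, 0.09, 0.0063, 0.0147, -0.0228, 0.8],
    [0.17, 0.058, 0.084, 0.0063, 0.0147, -0.0228, 0.8],
    [0.177, 0.044, 0.077, 0.0063, 0.0147, -0.0228, 0.8],
  ],
  force=40,
)

```text
time: 4.9
tcp_pos: [0.5526, 0.301, 0.2457]
tool_rot: [[-0.343, 0.912, 0.226], [0.833, 0.185, 0.521], [0.434, 0.367, -0.823]]
ft_force: [-4.4, -5.6, 2.4]
gripper_width: 0.023
gripper_force: 39.8
```

```bash
python3 -c "
from h import *
where()"
```

```text
r,th,h 0.09 40.71 0.0509 joints [ 0.62  0.09 -0.95  1.89 -0.5   0.84  0.25] w 0.023 [-4.43939595 -5.55519243  2.38533897] t 4.9
```

Tracking is good and the forces are small, so I'll finish the arc.

Request:
drive_tool(
  commands=[
    [0.183, 0.029, 0.069, 0.0063, 0.0147, -0.0228, 0.8],
    [0.187, 0.015, 0.061, 0.0063, 0.0147, -0.0228, 0.8],
    [0.19, 0, 0.052, 0.0063, 0.0147, -0.0228, 0.8],
    [0.192, -0.015, 0.043, 0.0063, 0.0147, -0.0228, 0.8],
  ],
)

```text
time: 5.3
tcp_pos: [0.5821, 0.3024, 0.254]
tool_rot: [[-0.01, 0.975, 0.223], [0.846, -0.11, 0.521], [0.533, 0.194, -0.824]]
ft_force: [-3.5, -2.5, -0.8]
gripper_width: 0.0231
gripper_force: 40.3
```

Request:
drive_tool(
  commands=[
    [0.192, -0.029, 0.034, 0.0063, 0.0147, -0.0228, 0.8],
    [0.191, -0.043, 0.025, 0.0063, 0.0147, -0.0228, 0.8],
    [0.188, -0.057, 0.015, 0.0063, 0.0147, -0.0228, 0.8],
    [0.184, -0.071, 0.005, 0.0063, 0.0147, -0.0228, 0.8],
    [0, 0, 0, 0, 0, 0, 0.8],
  ],
)

```text
time: 5.8
tcp_pos: [0.6131, 0.2946, 0.2567]
tool_rot: [[0.323, 0.92, 0.223], [0.757, -0.392, 0.523], [0.568, -0.0, -0.823]]
ft_force: [3.8, 2.3, -7.6]
gripper_width: 0.023
gripper_force: 41.3
```

Run:
```python
from h import *
where()
c=imaging.calibration("wrist");i=imaging.grab_frame("wrist")
s=imaging.grab_frame("scene");t=imaging.grab_frame("top")
f=lambda i,x,y,w,h,k:cv2.resize(i[y:y+h,x:x+w],None,fx=k,fy=k,interpolation=cv2.INTER_CUBIC)
cv2.imwrite("pics/m2.png",np.vstack([np.hstack([f(s,320,130,66,70,6),f(t,180,160,64,70,6)]),cv2.resize(i[280:420],(780,180)) ])[:600])
np.set_printoptions(precision=1,suppress=True);print(proj("wrist",FH,c))
```

```text
r,th,h 0.0891 0.34 0.0496 joints [ 0.48  0.22 -0.83  1.75 -0.38  0.86 -0.52] w 0.023 [ 3.83211047  2.3146221  -7.58594428] t 5.8
[[280.4 492.9]]
```

View pics/m2.png

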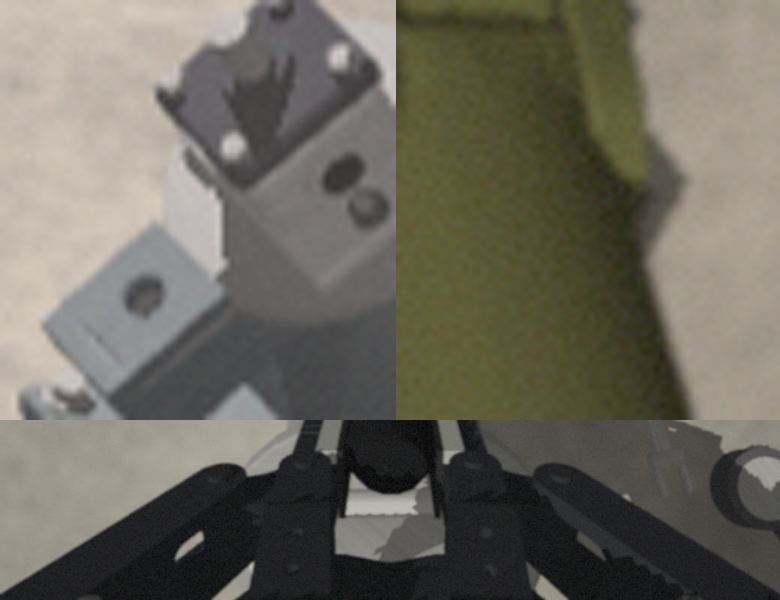

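Request:
drive_tool(
  commands=[
    [0, 0, 0, 0, 0, 0, 0.3],
    [0, 0, 0, 0, 0, 0, 0],
    [0, 0, 0, 0, 0, 0, 0],
    [-0.05, -0.12, 0.2, 0, 0, 0, 0],
    [-0.124, -0.29, 0.45, 0, 0, 0, 0],
  ],
)

```text
time: 6.45
tcp_pos: [0.6058, 0.2796, 0.2843]
tool_rot: [[0.321, 0.921, 0.223], [0.756, -0.391, 0.525], [0.57, 0.0, -0.822]]
ft_force: [0.5, -0.1, -0.5]
gripper_width: 0.0853
gripper_force: 0.0
```

Request:
drive_tool(
  commands=[
    [-0.124, -0.29, 0.45, 0, 0, 0, 0],
    [-0.124, -0.29, 0.45, 0, 0, 0, 0],
    [-0.124, -0.29, 0.45, 0, 0, 0, 0],
    [-0.124, -0.29, 0.45, 0, 0, 0, 0],
  ],
)

```text
time: 6.85
tcp_pos: [0.5868, 0.2322, 0.3583]
tool_rot: [[0.32, 0.92, 0.227], [0.756, -0.392, 0.524], [0.571, 0.004, -0.821]]
ft_force: [0.0, -0.0, -0.2]
gripper_width: 0.0854
gripper_force: 0.0
```

Request:
drive_tool(
  commands=[
    [-0.3, -0.7, -0.53, 0, 0, 0, 0],
    [-0.3, -0.7, -0.53, 0, 0, 0, 0],
    [-0.3, -0.7, -0.53, 0, 0, 0, 0],
    [-0.3, -0.7, -0.53, 0, 0, 0, 0],
    [-0.3, -0.7, -0.53, 0, 0, 0, 0],
  ],
)

```text
time: 7.35
tcp_pos: [0.5268, 0.0914, 0.2509]
tool_rot: [[0.32, 0.92, 0.228], [0.756, -0.393, 0.523], [0.57, 0.005, -0.821]]
ft_force: [1.2, 0.4, 0.0]
gripper_width: 0.0856
gripper_force: 0.0
```

Request:
drive_tool(
  commands=[
    [0, 0, 0, 0, 0, 0, 0],
    [0, 0, 0, 0, 0, 0, 0],
  ],
)

```text
time: 7.55
tcp_pos: [0.5273, 0.0922, 0.2511]
tool_rot: [[0.322, 0.919, 0.227], [0.755, -0.394, 0.524], [0.571, 0.003, -0.821]]
ft_force: [-0.0, 0.3, 0.7]
gripper_width: 0.0858
gripper_force: 0.0
```

Run:
```python
from h import *
where()
c=imaging.calibration("wrist");i=imaging.grab_frame("wrist");cv2.imwrite("pics/w3.png",i)
import pickle;pickle.dump(c,open("c3.pkl","wb"))
np.set_printoptions(precision=1,suppress=True);p=proj("wrist",[FH,cyl(-.095,0,0)],c);print(p,c["position"])
x,y=p[0].astype(int)
cv2.imwrite("pics/w3c.png",np.hstack([cv2.resize(i,(400,300)),cv2.resize(i[y-40:y+35,x-50:x+50],(400,300),interpolation=cv2.INTER_CUBIC)]));print(x-50,y-40)
```

```text
r,th,h 0.0942 179.95 0.1712 joints [ 0.81 -0.03 -0.65  1.96 -0.68  1.13  0.02] w 0.0858 [-0.02649403  0.2800133   0.67776601] t 7.55
[[278.8 194.9]
 [278.8 191.2]] [0.5 0.1 0.4]
228 154
```

View pics/w3c.png

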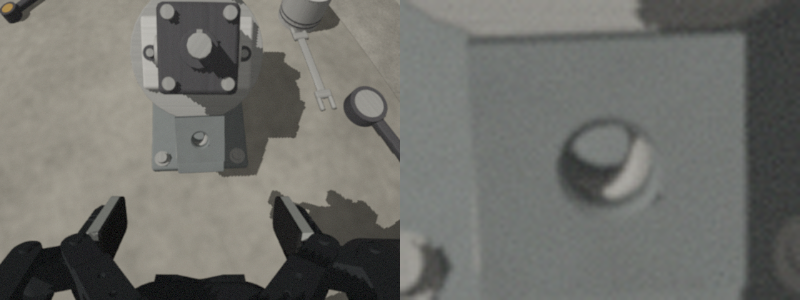

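The fork hole measures (279,194) against a predicted (279,195), so its position is confirmed. I can see through fork and ear, so the plate is aligned. Next is the lock pin.

Run:
```python
from h import *
y=np.array([np.cos(np.radians(10)),np.sin(np.radians(10)),0]);go([.545,-.3463,.25],toolrot(y,np.array([0,0,-1.])),12)
```

```text
12 rows of [0.0362, -0.9156, -0.0036] [-0.01622, 0.00196, 0.01482] total [  0.43 -10.99  -0.04] [-0.1946  0.0235  0.1778]
```

Request:
drive_tool(
  commands=[
    [0.036, -0.916, 0.6, -0.0162, 0.002, 0.0148, 0],
    [0.036, -0.916, 0.6, -0.0162, 0.002, 0.0148, 0],
    [0.036, -0.916, 0.6, -0.0162, 0.002, 0.0148, 0],
    [0.036, -0.916, 0, -0.0162, 0.002, 0.0148, 0],
    [0.036, -0.916, 0, -0.0162, 0.002, 0.0148, 0],
  ],
)

```text
time: 8.1
tcp_pos: [0.5357, -0.0909, 0.3252]
tool_rot: [[0.133, 0.986, 0.099], [0.93, -0.159, 0.333], [0.344, 0.048, -0.938]]
ft_force: [0.9, 0.3, 0.0]
gripper_width: 0.0856
gripper_force: 0.0
```

Request:
drive_tool(
  commands=[
    [0.036, -0.916, 0, -0.0162, 0.002, 0.0148, 0],
    [0.036, -0.916, 0, -0.0162, 0.002, 0.0148, 0],
    [0.036, -0.916, 0, -0.0162, 0.002, 0.0148, 0],
    [0.036, -0.916, -0.3, -0.0162, 0.002, 0.0148, 0],
    [0.036, -0.916, -0.5, -0.0162, 0.002, 0.0148, 0],
  ],
)

```text
time: 8.6
tcp_pos: [0.5439, -0.2742, 0.2932]
tool_rot: [[-0.085, 0.996, 0.02], [0.992, 0.082, 0.097], [0.095, 0.028, -0.995]]
ft_force: [0.1, -0.1, -0.7]
gripper_width: 0.0852
gripper_force: 0.0
```

Request:
drive_tool(
  commands=[
    [0.036, -0.916, -0.5, -0.0162, 0.002, 0.0148, 0],
    [0.036, -0.916, -0.5, -0.0162, 0.002, 0.0148, 0],
    [0, 0, 0, 0, 0, 0, 0],
    [0, 0, 0, 0, 0, 0, 0],
  ],
)

```text
time: 9.0
tcp_pos: [0.5453, -0.3459, 0.2508]
tool_rot: [[-0.172, 0.985, -0.001], [0.985, 0.172, 0.001], [0.001, -0.001, -1.0]]
ft_force: [0.3, 0.9, -0.4]
gripper_width: 0.0853
gripper_force: 0.0
```

Run:
```python
from h import *
s=arm.sense();print(s["tcp_pos"],s["time"],np.round(s["joints"],2))
c=imaging.calibration("wrist");i=imaging.grab_frame("wrist");cv2.imwrite("pics/w4.png",i)
import pickle;pickle.dump(c,open("c4.pkl","wb"))
p=proj("wrist",[[.545,-.3463,.127],[.545,-.3463,.086]],c);print(p)
x,y=p.mean(0).astype(int);x0=max(x-60,0);y0=max(y-45,0);print(x0,y0)
cv2.imwrite("pics/w4c.png",cv2.resize(i[y0:y0+100,x0:x0+120],(720,600),interpolation=cv2.INTER_CUBIC))
```

```text
[ 0.54532339 -0.34589552  0.25084474] 9.0 [ 0.89  0.35 -0.48  1.44  0.16  1.39  0.58]
[[279.64976258 207.57008815]
 [279.72443074 193.16497633]]
219 155
```

View pics/w4c.png

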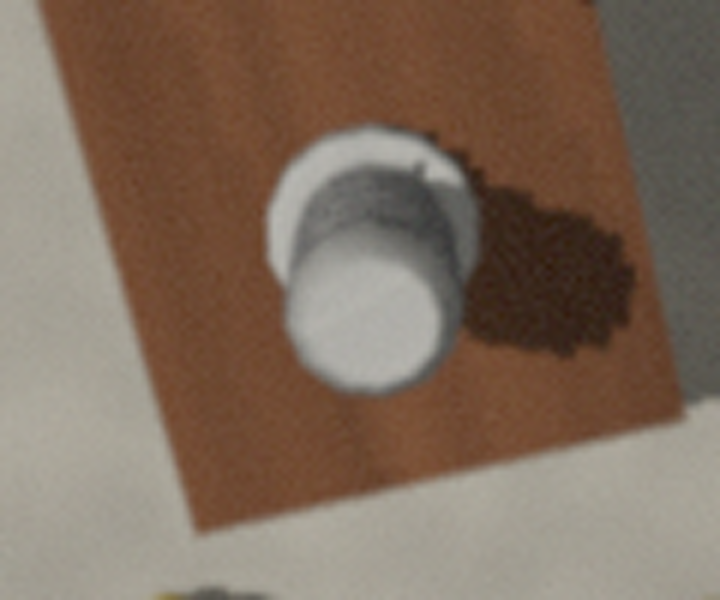

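The crop shows the thick steel lock pin with its ridged grip, top at (281,206) against a predicted (280,208). The tool is centred over it. Down and grip.

Request:
drive_tool(
  commands=[
    [-0.005, -0.01, -0.8, 0, 0, 0, 0],
    [0, 0, -0.8, 0, 0, 0, 0],
    [0, 0, -0.8, 0, 0, 0, 0],
    [0, 0, -0.7, 0, 0, 0, 0],
    [0, 0, -0.42, 0, 0, 0, 0],
  ],
)

```text
time: 9.55
tcp_pos: [0.5446, -0.3454, 0.109]
tool_rot: [[-0.173, 0.985, -0.002], [0.985, 0.173, 0.0], [0.001, -0.002, -1.0]]
ft_force: [-0.8, 0.1, -0.6]
gripper_width: 0.0853
gripper_force: 0.0
```

Request:
drive_tool(
  commands=[
    [0, 0, 0, 0, 0, 0, 0.5],
    [0, 0, 0, 0, 0, 0, 0.85],
    [0, 0, 0, 0, 0, 0, 0.85],
    [0, 0, 0, 0, 0, 0, 0.85],
    [0, 0, 0, 0, 0, 0, 0.85],
  ],
  force=90,
)

```text
time: 10.05
tcp_pos: [0.5454, -0.3478, 0.1117]
tool_rot: [[-0.172, 0.985, 0.001], [0.985, 0.172, -0.002], [-0.003, 0.0, -1.0]]
ft_force: [1.7, 0.8, 4.0]
gripper_width: 0.0195
gripper_force: 87.8
```

Request:
drive_tool(
  commands=[
    [0, 0, 0.2, 0, 0, 0, 0.85],
    [0, 0, 0.4, 0, 0, 0, 0.85],
    [0, 0, 0.5, 0, 0, 0, 0.85],
  ],
)

```text
time: 10.35
tcp_pos: [0.5443, -0.3471, 0.1531]
tool_rot: [[-0.172, 0.985, -0.002], [0.985, 0.172, 0.0], [0.001, -0.002, -1.0]]
ft_force: [2.3, -0.7, -5.1]
gripper_width: 0.0193
gripper_force: 88.8
```

Request:
drive_tool(
  commands=[
    [0, 0, 0.8, 0, 0, 0, 0.85],
    [0, 0, 0.9, 0, 0, 0, 0.85],
    [0, 0, 0.9, 0, 0, 0, 0.85],
    [0, 0, 0.9, 0, 0, 0, 0.85],
    [0, 0, 0.9, 0, 0, 0, 0.85],
  ],
)

```text
time: 10.85
tcp_pos: [0.543, -0.3471, 0.3309]
tool_rot: [[-0.171, 0.985, -0.004], [0.985, 0.171, -0.0], [0.001, -0.004, -1.0]]
ft_force: [0.5, -1.0, -2.4]
gripper_width: 0.0193
gripper_force: 89.0
```

Run:
```python
from h import *
s=arm.sense();print(s["tcp_pos"],s["gripper_width"],s["ft_force"])
go(FH+.155*PZ,toolrot(-PY,-PZ),14)
```

```text
[ 0.54299767 -0.34714262  0.33091674] 0.01932175927946235 [ 0.53870022 -0.97865794 -2.44460438]
14 rows of [-0.0267, 0.7873, -0.1494] [0.01396, -0.00172, -0.0127] total [-0.37 11.02 -2.09] [ 0.1954 -0.0241 -0.1778]
```

Request:
drive_tool(
  commands=[
    [-0.027, 0.5, 0.2, 0.014, -0.0017, -0.0127, 0.85],
    [-0.027, 0.8, 0.1, 0.014, -0.0017, -0.0127, 0.85],
    [-0.027, 0.8, 0, 0.014, -0.0017, -0.0127, 0.85],
    [-0.027, 0.8, 0, 0.014, -0.0017, -0.0127, 0.85],
    [-0.027, 0.8, 0, 0.014, -0.0017, -0.0127, 0.85],
  ],
)

```text
time: 11.35
tcp_pos: [0.5378, -0.1981, 0.3415]
tool_rot: [[0.025, 0.999, 0.044], [0.976, -0.034, 0.216], [0.217, 0.038, -0.975]]
ft_force: [-0.0, 1.0, -2.1]
gripper_width: 0.0193
gripper_force: 89.0
```

Request:
drive_tool(
  commands=[
    [-0.027, 0.8, 0, 0.014, -0.0017, -0.0127, 0.85],
    [-0.027, 0.8, 0, 0.014, -0.0017, -0.0127, 0.85],
    [-0.027, 0.8, 0, 0.014, -0.0017, -0.0127, 0.85],
    [-0.027, 0.8, -0.2, 0.014, -0.0017, -0.0127, 0.85],
    [-0.027, 0.8, -0.3, 0.014, -0.0017, -0.0127, 0.85],
  ],
)

```text
time: 11.85
tcp_pos: [0.5328, -0.0383, 0.3219]
tool_rot: [[0.202, 0.97, 0.133], [0.883, -0.239, 0.404], [0.424, 0.036, -0.905]]
ft_force: [0.3, 0.2, -2.4]
gripper_width: 0.0193
gripper_force: 89.1
```

Request:
drive_tool(
  commands=[
    [-0.027, 0.8, -0.4, 0.014, -0.0017, -0.0127, 0.85],
    [-0.027, 0.8, -0.4, 0.014, -0.0017, -0.0127, 0.85],
    [-0.027, 0.8, -0.5, 0.014, -0.0017, -0.0127, 0.85],
    [-0.027, 0.6, -0.5, 0.014, -0.0017, -0.0127, 0.85],
    [0, 0, 0, 0, 0, 0, 0.85],
  ],
)

```text
time: 12.35
tcp_pos: [0.5242, 0.0841, 0.2456]
tool_rot: [[0.322, 0.922, 0.216], [0.754, -0.388, 0.53], [0.572, -0.008, -0.82]]
ft_force: [-0.2, -0.7, -2.7]
gripper_width: 0.0192
gripper_force: 89.1
```

```bash
cat >> h.py <<'E'
def rel():
    s=arm.sense();d=np.array(s["tcp_pos"])-FH;z=np.array(s["tool_rot"])[:,2]
    print("TCP in fork mm",np.round([1e3*d@PX,1e3*d@PY,1e3*d@PZ],1),"ang",np.degrees(np.arccos(-z@PZ)).round(2),"F fork",np.round([np.array(s["ft_force"])@v for v in(PX,PY,PZ)],1),"w",round(s["gripper_width"],4),"t",s["time"])
E
python3 - <<'E'
from h import *
rel();go(FH+.13*PZ,toolrot(-PY,-PZ),2)
print(np.round(arm.sense()["joints"],2))
c=imaging.calibration("wrist");i=imaging.grab_frame("wrist")
s=imaging.grab_frame("scene")
f=lambda i,x,y,w,h:cv2.resize(i[y:y+h,x:x+w],(400,400),interpolation=cv2.INTER_CUBIC)
cv2.imwrite("pics/m5.png",np.hstack([f(i,205,130,150,150),f(s,290,80,120,120)]))
s=arm.sense();p=np.array(s["tcp_pos"]);z=np.array(s["tool_rot"])[:,2]
print(proj("wrist",[FH,p+.1*z,p+.03*z],c)-[205,130],proj("scene",[FH,p+.1*z])-[290,80])
E
```

```text
TCP in fork mm [ -9.5  -0.3 159.6] ang 0.54 F fork [-2.2 -0.  -1.8] w 0.0192 t 12.35
2 rows of [0.1183, 0.2856, -0.2347] [-0.00023, -0.00123, -0.00081] total [ 0.24  0.57 -0.47] [-0.0005 -0.0025 -0.0016]
[ 0.82 -0.02 -0.65  1.97 -0.67  1.14  0.04]
[[ 75.84834354  52.99064073]
 [ 83.18132093  88.75382826]
 [ 85.29150317 137.31421663]] [[53.40997565 99.28637641]
 [41.18728435 89.96703874]]
```

View pics/m5.png

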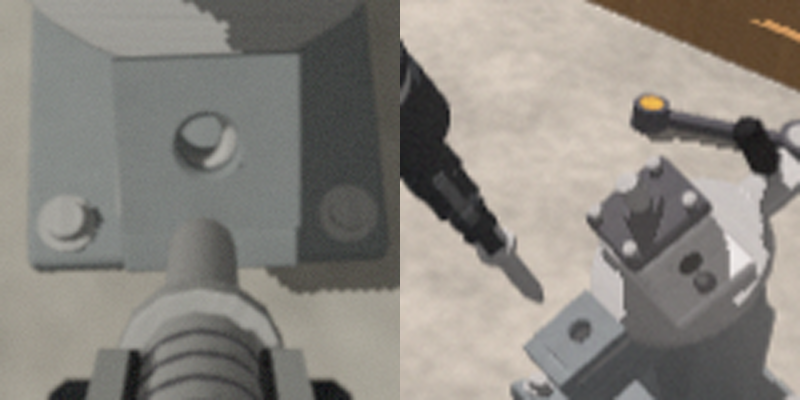

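Request:
drive_tool(
  commands=[
    [0.08, 0.18, 0.14, 0, -0.001, -0.001, 0.85],
    [0.08, 0.2, -0.3, 0, -0.001, 0, 0.85],
    [0.09, 0.2, -0.32, 0, 0, 0, 0.85],
    [0.08, 0.19, -0.31, 0, 0, 0, 0.85],
    [0, 0, 0, 0, 0, 0, 0.85],
  ],
)

```text
time: 12.95
tcp_pos: [0.5422, 0.1123, 0.2181]
tool_rot: [[0.319, 0.919, 0.231], [0.752, -0.394, 0.528], [0.577, 0.005, -0.817]]
ft_force: [0.1, -0.4, -2.6]
gripper_width: 0.0194
gripper_force: 89.1
```

Run:
```python
from h import *
rel()
for k in range(3):
    c=imaging.calibration("wrist");rel();i=imaging.grab_frame("wrist")
cv2.imwrite("pics/w6.png",i);s=imaging.grab_frame("scene");rel()
f=lambda i,x,y,w,h:cv2.resize(i[y:y+h,x:x+w],(400,400),interpolation=cv2.INTER_CUBIC)
cv2.imwrite("pics/m6.png",np.hstack([f(i,205,130,150,150),f(s,310,120,75,75)]))
```

```text
TCP in fork mm [  1.8  -5.8 118.2] ang 0.39 F fork [-1.8 -0.2 -2. ] w 0.0194 t 12.95
TCP in fork mm [  1.8  -5.8 118.2] ang 0.39 F fork [-1.8 -0.2 -2. ] w 0.0194 t 12.95
TCP in fork mm [  1.9  -6.5 119. ] ang 0.47 F fork [-0.9  1.2 -1.5] w 0.0195 t 13.0
TCP in fork mm [  1.8  -6.9 119.5] ang 0.54 F fork [-1.7 -0.3 -1.3] w 0.0195 t 13.05
TCP in fork mm [  1.5  -7.2 119.8] ang 0.59 F fork [-2.2 -0.  -1.2] w 0.0197 t 13.15
```

View pics/m6.png

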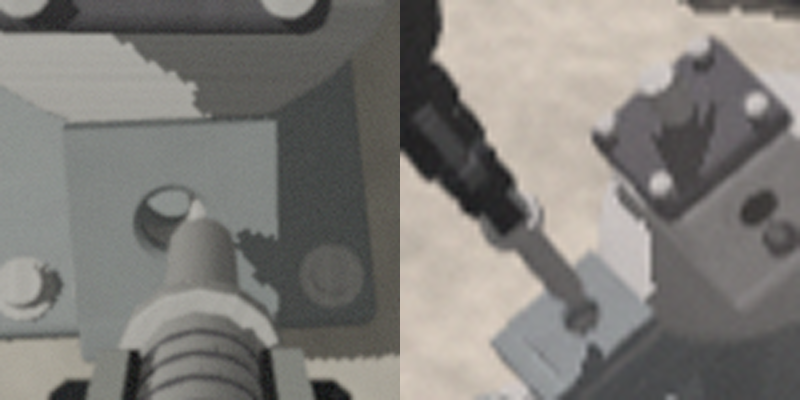

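The wrist crop shows the tip at (193,210) right of the hole at (168,218). This matches the measured offset of about -7 mm in the fork's y, so the pose readings can be trusted. I'll let it settle, then correct.

Request:
drive_tool(
  commands=[
    [0, 0, 0, 0, 0, 0, 0.85],
    [0, 0, 0, 0, 0, 0, 0.85],
    [0, 0, 0, 0, 0, 0, 0.85],
  ],
)

```text
time: 13.45
tcp_pos: [0.5423, 0.1112, 0.2183]
tool_rot: [[0.32, 0.918, 0.233], [0.752, -0.396, 0.527], [0.576, 0.007, -0.817]]
ft_force: [-0.1, 0.3, -2.3]
gripper_width: 0.0191
gripper_force: 89.1
```

Run:
```python
from h import *
rel();go(FH+.115*PZ,toolrot(-PY,-PZ),2);print(np.round(arm.sense()["joints"],3),np.round(arm.sense()["dq"],3))
```

```text
TCP in fork mm [  1.1  -6.3 118.9] ang 0.49 F fork [-1.1  0.2 -2.1] w 0.0191 t 13.45
2 rows of [-0.0655, 0.0457, -0.0473] [-4e-05, 0.00119, 0.00068] total [-0.13  0.09 -0.09] [-0.0001  0.0024  0.0014]
[ 0.778  0.034 -0.689  1.984 -0.666  1.023  0.011] [-0.003  0.002 -0.004  0.003  0.001 -0.002  0.001]
```

Request:
drive_tool(
  commands=[
    [-0.065, 0.046, -0.02, 0, 0.0012, 0.0007, 0.85],
    [-0.065, 0.046, -0.02, 0, 0.0012, 0.0007, 0.85],
    [0, 0, 0, 0, 0, 0, 0.85],
    [0, 0, 0, 0, 0, 0, 0.85],
    [0, 0, 0, 0, 0, 0, 0.85],
  ],
)

```text
time: 13.95
tcp_pos: [0.5369, 0.1151, 0.2164]
tool_rot: [[0.321, 0.92, 0.224], [0.753, -0.392, 0.528], [0.574, -0.001, -0.819]]
ft_force: [-0.3, -0.5, -1.7]
gripper_width: 0.0196
gripper_force: 89.2
```

Run:
```python
from h import *
rel();go(FH+.115*PZ,toolrot(-PY,-PZ),2)
c=imaging.calibration("wrist");rel();i=imaging.grab_frame("wrist");cv2.imwrite("pics/w7.png",i)
s=arm.sense();p=np.array(s["tcp_pos"]);z=np.array(s["tool_rot"])[:,2]
print("proj hole,tip",proj("wrist",[FH,p+.1*z],c).round(1).tolist())
rel()
```

```text
TCP in fork mm [  1.3   0.2 116.4] ang 0.05 F fork [-1.4  0.1 -1.1] w 0.0196 t 13.95
2 rows of [0.0011, -0.0033, -0.0237] [-7e-05, -7e-05, -8e-05] total [ 0.   -0.01 -0.05] [-0.0001 -0.0001 -0.0002]
TCP in fork mm [  1.3   0.2 116.4] ang 0.05 F fork [-1.4  0.1 -1.1] w 0.0196 t 13.95
proj hole,tip [[279.7, 212.1], [279.4, 217.9]]
TCP in fork mm [  1.3   0.2 116.5] ang 0.04 F fork [-1.8 -0.9 -2.3] w 0.02 t 14.0
```

Request:
drive_tool(
  commands=[
    [0.045, 0.11, -0.22, 0, 0, 0, 0.85],
    [0.056, 0.132, -0.205, 0, 0, 0, 0.85],
    [0.028, 0.066, -0.1, 0, 0, 0, 0.85],
    [0, 0, 0, 0, 0, 0, 0.85],
  ],
)

```text
time: 14.4
tcp_pos: [0.5416, 0.1279, 0.1943]
tool_rot: [[0.322, 0.92, 0.223], [0.753, -0.391, 0.529], [0.574, -0.002, -0.819]]
ft_force: [0.2, -2.0, -3.3]
gripper_width: 0.0194
gripper_force: 89.2
```

```bash
python3 -c "
from h import *
rel()"
```

```text
TCP in fork mm [-0.3  0.9 90.5] ang 0.14 F fork [-3.3 -1.  -1.7] w 0.0194 t 14.4
```

Request:
drive_tool(
  commands=[
    [0.04, 0.063, -0.103, 0, 0, 0, 0.85],
    [0.035, 0.063, -0.103, 0, 0, 0, 0.85],
    [0.028, 0.066, -0.103, 0, 0, 0, 0.85],
    [0.028, 0.066, -0.103, 0, 0, 0, 0.85],
    [0, 0, 0, 0, 0, 0, 0.85],
  ],
)

```text
time: 14.9
tcp_pos: [0.5464, 0.1377, 0.1777]
tool_rot: [[0.322, 0.92, 0.222], [0.754, -0.391, 0.528], [0.573, -0.002, -0.82]]
ft_force: [-0.6, -0.7, -6.0]
gripper_width: 0.0194
gripper_force: 88.9
```

```bash
python3 -c "
from h import *
rel()"
```

```text
TCP in fork mm [-0.8  0.4 70.7] ang 0.17 F fork [-4.2  0.3 -4.4] w 0.0194 t 14.9
```

Request:
drive_tool(
  commands=[
    [0.028, 0.066, -0.103, 0, 0, 0, 0.85],
    [0.028, 0.066, -0.103, 0, 0, 0, 0.85],
    [0.028, 0.066, -0.103, 0, 0, 0, 0.85],
    [0.028, 0.066, -0.103, 0, 0, 0, 0.85],
    [0.028, 0.066, -0.103, 0, 0, 0, 0.85],
  ],
)

```text
time: 15.4
tcp_pos: [0.552, 0.1505, 0.1577]
tool_rot: [[0.322, 0.92, 0.222], [0.754, -0.391, 0.528], [0.573, -0.002, -0.82]]
ft_force: [-5.0, -5.0, 0.5]
gripper_width: 0.019
gripper_force: 89.8
```

```bash
python3 -c "
from h import *
rel()"
```

```text
TCP in fork mm [-0.9  0.2 46.2] ang 0.16 F fork [-5.1  2.6  4.1] w 0.019 t 15.4
```

Remaining about 16 mm; advance 14 mm, then feel for the collar.

Request:
drive_tool(
  commands=[
    [0.028, 0.066, -0.103, 0, 0, 0, 0.85],
    [0.028, 0.066, -0.103, 0, 0, 0, 0.85],
    [0.014, 0.033, -0.051, 0, 0, 0, 0.85],
    [0, 0, 0, 0, 0, 0, 0.85],
  ],
)

```text
time: 15.8
tcp_pos: [0.5549, 0.1572, 0.1471]
tool_rot: [[0.322, 0.92, 0.222], [0.754, -0.391, 0.528], [0.573, -0.002, -0.82]]
ft_force: [-2.3, -2.4, -4.0]
gripper_width: 0.0194
gripper_force: 89.2
```

```bash
python3 -c "
from h import *
rel()"
```

```text
TCP in fork mm [-1.   0.2 33.4] ang 0.15 F fork [-4.9  1.2 -1.4] w 0.0194 t 15.8
```

Request:
drive_tool(
  commands=[
    [0.0084, 0.0198, -0.031, 0, 0, 0, 0.85],
    [0.0084, 0.0198, -0.031, 0, 0, 0, 0.85],
    [0, 0, 0, 0, 0, 0, 0.85],
  ],
)

```text
time: 16.1
tcp_pos: [0.5554, 0.1579, 0.1459]
tool_rot: [[0.322, 0.92, 0.222], [0.754, -0.391, 0.528], [0.573, -0.003, -0.82]]
ft_force: [-12.3, -11.0, 11.5]
gripper_width: 0.0198
gripper_force: 91.5
```

Request:
drive_tool(
  commands=[
    [0.0084, 0.0198, -0.031, 0, 0, 0, 0.85],
    [0, 0, 0, 0, 0, 0, 0.85],
  ],
)

```text
time: 16.3
tcp_pos: [0.5556, 0.1578, 0.1458]
tool_rot: [[0.322, 0.921, 0.221], [0.754, -0.391, 0.528], [0.572, -0.004, -0.82]]
ft_force: [-21.2, -18.7, 24.3]
gripper_width: 0.0192
gripper_force: 93.6
```

```bash
python3 -c "
from h import *
rel()"
```

```text
TCP in fork mm [-1.  -0.2 31.8] ang 0.26 F fork [-7.  12.2 34.6] w 0.0192 t 16.3
```

It stopped with axial contact at 31.8 mm. At the grasp the TCP was 29–32 mm above the collar, so this fits a seated collar. I'll relieve the load, release and back out.

Request:
drive_tool(
  commands=[
    [-0.01, -0.022, 0.034, 0, 0, 0, 0.85],
    [0, 0, 0, 0, 0, 0, 0.5],
    [0, 0, 0, 0, 0, 0, 0],
    [0, 0, 0, 0, 0, 0, 0],
    [0, 0, 0, 0, 0, 0, 0],
  ],
)

```text
time: 16.8
tcp_pos: [0.5567, 0.1596, 0.1461]
tool_rot: [[0.321, 0.92, 0.225], [0.753, -0.392, 0.529], [0.574, -0.0, -0.819]]
ft_force: [-0.0, 0.6, -0.4]
gripper_width: 0.0763
gripper_force: 0.0
```

Request:
drive_tool(
  commands=[
    [-0.056, -0.13, 0.205, 0, 0, 0, 0],
    [-0.112, -0.264, 0.41, 0, 0, 0, 0],
    [-0.14, -0.33, 0.51, 0, 0, 0, 0],
    [-0.14, -0.33, 0.51, 0, 0, 0, 0],
    [-0.14, -0.33, 0.51, 0, 0, 0, 0],
  ],
)

```text
time: 17.3
tcp_pos: [0.5325, 0.1031, 0.2329]
tool_rot: [[0.321, 0.92, 0.225], [0.753, -0.392, 0.528], [0.574, 0.0, -0.819]]
ft_force: [0.7, -0.6, -0.2]
gripper_width: 0.0851
gripper_force: 0.0
```

Request:
drive_tool(
  commands=[
    [-0.14, -0.33, 0.51, 0, 0, 0, 0],
    [0, 0, 0, 0, 0, 0, 0],
    [0, 0, 0, 0, 0, 0, 0],
  ],
)

```text
time: 17.6
tcp_pos: [0.5274, 0.0903, 0.2522]
tool_rot: [[0.321, 0.92, 0.226], [0.754, -0.392, 0.527], [0.574, 0.001, -0.819]]
ft_force: [1.0, -0.2, -1.3]
gripper_width: 0.0854
gripper_force: 0.0
```

Run:
```python
from h import *
rel();np.set_printoptions(precision=1,suppress=True)
c=imaging.calibration("wrist");i=imaging.grab_frame("wrist");cv2.imwrite("pics/w8.png",i)
pt=[FH,FH+.006*PZ,FH+.047*PZ];p=proj("wrist",pt,c);print("pred under,collar top,grip top",p.tolist())
# collar ellipse predicted vs bright blob
g=cv2.cvtColor(i,cv2.COLOR_BGR2GRAY)
a=np.linspace(0,2*np.pi,13)[:-1]
for h in(0,.003,.006,.009):
    q=proj("wrist",[FH+h*PZ+.015*(np.cos(t)*PX+np.sin(t)*PY) for t in a],c);print(h,q.min(0),q.max(0))
q=proj("wrist",[FH+.047*PZ+.011*(np.cos(t)*PX+np.sin(t)*PY) for t in a],c);print("grip top",q.min(0),q.max(0))
x=int(p[1][0])
for y in range(int(p[2][1])-5,int(p[1][1])-50,-2):pass
x0,y0=int(p[1][0])-34,int(p[1][1])-38
print(x0,y0);[print(y,*['%3d'%v for v in g[y,x0:x0+68:2]]) for y in range(y0,y0+90,2)]
```

```text
TCP in fork mm [  0.   -0.8 161. ] ang 0.03 F fork [-0.6 -1.  -1.2] w 0.0854 t 17.6
pred under,collar top,grip top [[278.34931240984525, 194.08017121485102], [278.3307403480359, 196.00213470376144], [278.181515481618, 211.47003408797136]]
0 [260.3 176.4] [296.4 211.3]
0.003 [260.1 177.2] [296.6 212.4]
0.006 [259.9 178. ] [296.8 213.5]
0.009 [259.7 178.8] [296.9 214.7]
grip top [262.6 196.4] [293.8 226.1]
244 158
158 145 146 144 145 144 146 143 143 145 147 146 146 146 146 145 146 146 144 146 144 145 146 110  81  82  79  80  81  81  79  79  78  78  75
160 136 144 144 142 140 144 141 145 145 142 142 143 143 140 140 141 138 137 140 138 136 135 119 113  87  73  68  68  71  70  71  66  66  56
162 118 109 121 119 115 117 115 110 107 104 100 101 101  95  99  99  97  88  95  90  91  90  94  88  89  90  83  96  92  95  97 101 103 103
164 107  97  97  98  98 100 101 101 106 110 109 112 111 109 111 115 111 112 113 115 113 115 116 115 115 118 119 122 119 120 120 119 122 118
166 119 118 118 119 117 116 119 115 117 117 117 115 114 118 118 116 117 118 114 115 117 118 119 117 115 118 117 114 117 114 
[... 4915 characters left out ...]

238  92  89 107 116 115 109 115 115 114 117 114 115 112 114 114 118 115 117 115 116 119 117 114 114 115 114 114 111 113 108 108 108 106 104
240 138 138 139 115 110 109 109 113 112 113 112 114 112 112 113 114 111 114 118 118 120 125 121 128 127 126 125 130 133  97 100  74  76  74
242 138 141 143 134 127 137 138 137 136 137 138 136 138 140 141 140 144 142 146 149 147 149 148 145 143 147 148 144 144 141 136  78  73  74
244 143 139 142 141 142 140 141 143 139 140 137 139 139 142 138 142 143 145 145 146 148 143 144 149 147 143 144 145 144 146 143 116 101  75
246 144 140 138 142 144 143 142 143 141 142 140 138 141 140 142 145 140 145 144 147 149 149 147 147 149 147 147 144 145 141 139 142 140  94
```

The pin's grip and collar in the wrist image match the seated prediction to about 1 mm laterally. To confirm the depth, I'll tap the top of the pin with closed fingers. If it's seated, contact comes at TCP 64 mm.

Request:
drive_tool(
  commands=[
    [0, 0, 0, 0, 0, 0, 1],
    [0, 0, 0, 0, 0, 0, 1],
    [0, 0, 0, 0, 0, 0, 1],
    [0, 0, 0, 0, 0, 0, 1],
    [0, 0, 0, 0, 0, 0, 1],
  ],
  force=30,
)

```text
time: 18.15
tcp_pos: [0.5271, 0.0907, 0.2517]
tool_rot: [[0.321, 0.92, 0.224], [0.753, -0.392, 0.528], [0.574, -0.001, -0.819]]
ft_force: [0.5, 0.7, -0.1]
gripper_width: 0.0126
gripper_force: 0.0
```

Request:
drive_tool(
  commands=[
    [0.1, 0.24, -0.37, 0, 0, 0, 1],
    [0.1, 0.24, -0.37, 0, 0, 0, 1],
    [0.1, 0.24, -0.37, 0, 0, 0, 1],
    [0.1, 0.24, -0.37, 0, 0, 0, 1],
    [0.1, 0.2, -0.34, 0, 0, 0, 1],
  ],
)

```text
time: 18.65
tcp_pos: [0.5472, 0.1374, 0.1784]
tool_rot: [[0.321, 0.92, 0.224], [0.753, -0.392, 0.528], [0.574, -0.001, -0.819]]
ft_force: [0.3, 0.5, 0.4]
gripper_width: 0.0003
gripper_force: 0.0
```

```bash
python3 -c "
from h import *
rel()"
```

```text
TCP in fork mm [-0.4 -0.5 71.2] ang 0.07 F fork [ 0.7 -0.1 -0. ] w 0.0003 t 18.65
```

Request:
drive_tool(
  commands=[
    [0.0112, 0.0264, -0.041, 0, 0, 0, 1],
    [0.0112, 0.0264, -0.041, 0, 0, 0, 1],
    [0.0056, 0.0132, -0.0205, 0, 0, 0, 1],
  ],
)

```text
time: 18.95
tcp_pos: [0.5487, 0.1391, 0.1755]
tool_rot: [[0.321, 0.92, 0.225], [0.753, -0.392, 0.528], [0.574, 0.0, -0.819]]
ft_force: [0.4, -0.3, 0.6]
gripper_width: 0.0003
gripper_force: 0.0
```

Request:
drive_tool(
  commands=[
    [0.0056, 0.0132, -0.0205, 0, 0, 0, 1],
    [0, 0, 0, 0, 0, 0, 1],
  ],
)

```text
time: 19.15
tcp_pos: [0.5488, 0.1397, 0.1745]
tool_rot: [[0.321, 0.92, 0.225], [0.753, -0.392, 0.528], [0.574, 0.0, -0.819]]
ft_force: [-0.4, 0.1, 0.0]
gripper_width: -0.0001
gripper_force: 0.0
```

Request:
drive_tool(
  commands=[
    [0.0056, 0.0132, -0.0205, 0, 0, 0, 1],
    [0, 0, 0, 0, 0, 0, 1],
  ],
)

```text
time: 19.35
tcp_pos: [0.5488, 0.1405, 0.1734]
tool_rot: [[0.321, 0.92, 0.225], [0.753, -0.392, 0.528], [0.574, -0.0, -0.819]]
ft_force: [-0.1, -0.4, -0.2]
gripper_width: 0.0
gripper_force: 0.0
```

```bash
python3 -c "
from h import *
rel()"
```

```text
TCP in fork mm [-0.4 -0.8 65.2] ang 0.03 F fork [-0.4 -0.   0. ] w 0.0 t 19.35
```

Request:
drive_tool(
  commands=[
    [0.0056, 0.0132, -0.0205, 0, 0, 0, 1],
    [0, 0, 0, 0, 0, 0, 1],
  ],
)

```text
time: 19.55
tcp_pos: [0.5491, 0.1408, 0.1729]
tool_rot: [[0.321, 0.92, 0.224], [0.753, -0.392, 0.528], [0.574, -0.001, -0.819]]
ft_force: [-3.8, -2.2, 4.7]
gripper_width: -0.0001
gripper_force: 2.7
```

Request:
drive_tool(
  commands=[
    [0.0056, 0.0132, -0.0205, 0, 0, 0, 1],
    [0, 0, 0, 0, 0, 0, 1],
  ],
)

```text
time: 19.75
tcp_pos: [0.5493, 0.1408, 0.1728]
tool_rot: [[0.321, 0.92, 0.224], [0.753, -0.392, 0.528], [0.574, -0.001, -0.819]]
ft_force: [-8.3, -7.6, 11.9]
gripper_width: -0.0001
gripper_force: 7.9
```

```bash
python3 -c "
from h import *
rel()"
```

```text
TCP in fork mm [-0.4 -1.1 64.4] ang 0.06 F fork [-1.6  4.7 15.6] w -0.0001 t 19.75
```

Contact came at 64.4 mm against 64 mm expected, so the collar is seated. Now I retreat, check, and hand in.

Request:
drive_tool(
  commands=[
    [-0.056, -0.13, 0.205, 0, 0, 0, 1],
    [-0.112, -0.264, 0.41, 0, 0, 0, 1],
    [-0.112, -0.264, 0.41, 0, 0, 0, 1],
    [-0.112, -0.264, 0.41, 0, 0, 0, 1],
    [0, 0, 0, 0, 0, 0, 1],
  ],
)

```text
time: 20.25
tcp_pos: [0.5349, 0.103, 0.2311]
tool_rot: [[0.321, 0.919, 0.229], [0.753, -0.395, 0.526], [0.574, 0.004, -0.819]]
ft_force: [0.0, 0.0, 0.4]
gripper_width: -0.0005
gripper_force: 0.0
```

Request:
drive_tool(
  commands=[
    [0, 0, 0, 0, 0, 0, 1],
    [0, 0, 0, 0, 0, 0, 1],
    [0, 0, 0, 0, 0, 0, 1],
  ],
)

```text
time: 20.55
tcp_pos: [0.533, 0.1055, 0.2282]
tool_rot: [[0.321, 0.921, 0.223], [0.753, -0.391, 0.529], [0.574, -0.002, -0.819]]
ft_force: [-0.4, 0.2, -0.3]
gripper_width: -0.0001
gripper_force: 0.0
```

```bash
python3 -c "
from h import *
rel();print(arm.finish_job())"
```

```text
TCP in fork mm [-4.000e-01  1.000e-01  1.321e+02] ang 0.16 F fork [-0.1  0.4 -0.3] w -0.0001 t 20.55
the job is handed in; nothing more can be done
None
```

The plate is swung into line and the lock pin is through fork and ear, its collar seated within about 0.5 mm by touch; the pin is released and the job was handed in at about 20.6 s (no verdict was returned).

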